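# Set the step attenuator four clicks up from its stop and switch it in

### The job

The step attenuator on the bench has no scale, so set it for the amplifier test by counting clicks: with a fingertip, push the large bar dial on its panel anticlockwise all the way back to its end stop, then push it clockwise exactly four clicks and leave it resting in the fourth click stop. Only then flip the toggle switch over towards the large dial, to switch the attenuator in. Only push with the fingertips: do not grip the dial, do not lift the box or shove it out of its place, and leave the small dial and the things lying around as they are.

Things in the scene. Friction and masses are not known exactly. Their poses are not given: they have to be found in the camera images.
- attenuator_box: Black case 200x124x75 mm, about 2 kg, loose (slides if pushed with over about 10 N), plain grey panel on top at z = 77 mm. Origin: centre of the underside; x along the 200 mm length, from the large dial's end to the toggle's end; z up; brass posts on its -y side. On the panel (x, y in mm): large dial (-40, 0), small round dial (60, -28), toggle (60, 28).
- dial_grip (a point): Point on the large dial's upright axis, 15.5 mm above the panel, mid-height of its bar. Black skirt disc 68 mm across, 6 mm high; on it a straight bar 64 mm long, 12 mm wide, up to 26 mm above the panel. The point turns with the dial: its x axis runs along the bar to the end with the white line, z up. Push sideways on a flat of the bar near its end, tips above the skirt.
- dial (a joint): Large dial, rad: 0 in the first click stop, at the anticlockwise end stop; grows clockwise seen from above, 0.5236 (30 deg) a click, to 5.236. It snaps into the nearest stop when let go; each click takes 3 to 5 N at the bar's end. It yields 0.05 past 0 at the end stop. At value q the white line points 60 deg minus q from the box's +x, anticlockwise positive from above.
- toggle_tip (a point): Tip of the steel bat of the toggle switch: a round bat 26 mm long, 5 to 8 mm thick, pivoted 5 mm above the panel. At the start it leans 20 deg away from the large dial (tip 29 mm above the panel); over, it leans 20 deg towards it (the box's -x). The tip travels 18 mm.
- toggle (a joint): Toggle switch, rad: 0 off (leaning to the box's +x, away from the large dial), 0.70 on (leaning to -x, towards it). It snaps over past the middle and stays; about 2 N at the tip.
- small_dial (a joint): Small round black knob, 27 mm across, 16 mm high, on the panel beside the toggle; 0 at the start, grows clockwise. To be left alone.
- driver_red: Screwdriver with a red handle, 195 mm long, lying; origin under its centre. Bystander.
- driver_yellow: Screwdriver with a yellow handle, 175 mm long, lying; origin under its centre. Bystander.
- tape_black: Roll of black tape, 58 mm across, 19 mm high; origin under its centre. Bystander.
- circuit_board: Green circuit board with parts on it, 75x100x23 mm; origin under its centre. Bystander.
- pliers_red: Pliers with red handles, 60x152x13 mm, lying; origin under their centre. Bystander.
- bnc_adapter: Small metal coaxial adapter standing on end, 15 mm across, 38 mm high, close to the box's +y side; origin under its centre. Bystander.
- transformer: Small transformer, 56x70x44 mm; origin under its centre. Bystander.
Things that resemble listed ones, but are neither listed nor needed, are in the scene too. Of the things that look like the attenuator_box, the largest one is meant.

How it is judged:
On the way, in this order (a step that is already met when the one before it is completed fails the run):
1. the large dial is back against its stop, with the toggle still off (value of joint dial below 0.15 rad and value of joint toggle below 0.2 rad), for 0.1 s.
2. the large dial rests in the fourth click stop, with the toggle still off (value of joint dial between 1.97 and 2.22 rad and value of joint toggle below 0.2 rad), for 0.3 s.
3. the toggle is flipped over towards the large dial (value of joint toggle above 0.55 rad), for 0.1 s.
At the end, for the whole second after the job is handed in: The large dial rests in the fourth click stop (within about 7 deg), the toggle is over towards it, the small dial is unturned (within 17 deg), and the box stands still on the bench within 30 mm of where it was (value of joint dial between 1.97 and 2.22 rad and value of joint toggle above 0.55 rad and value of joint small_dial between -0.3 and 0.3 rad and distance of attenuator_box from where it was at the start of the episode below 0.03 m and height (world z) of attenuator_box below 0.012 m and linear speed of attenuator_box below 0.01 m/s); the robot touches nothing.
It fails at once if the large dial is gripped or forced (contact force between the fingers and dial above 30 N).
It fails at once if the attenuator box is lifted or tipped (height (world z) of attenuator_box above 0.012 m or angle between attenuator_box's own z axis and vertical above 0.12 rad).
It fails at once if the attenuator box is shoved more than 30 mm out of its place (distance of attenuator_box from where it was at the start of the episode above 0.03 m).
It fails at once if the small dial is turned (value of joint small_dial above 0.3 rad or value of joint small_dial below -0.3 rad).
It fails at once if one of the things lying around is moved more than 30 mm (distance of any of driver_red, driver_yellow, tape_black, circuit_board, pliers_red, bnc_adapter, transformer from where it was at the start of the episode above 0.03 m).
It also fails if it takes over 54 s, if anything falls off the work surface, if the arm or the gripper's body presses on something with over 40 N, if the wrist force passes 120 N, or if a joint passes its speed limit or range.

### The arm

A 6-joint arm with a two-finger parallel gripper is mounted at the origin on a cart in front of the work surface, level with it; the furniture and walls round the work are solid. World frame = base frame: x ahead of the robot, y to its left, z up, the work surface at z = 0. Lengths are in m, angles in rad, forces in N, time in s.
With the tool pointing down it reaches from about 0.35 to 0.85 m from the base axis. Payload 8.1 kg.
Tool frame: the origin (TCP) lies midway between the tips of the shut fingers; the grasp point (between the pads) lies 19 mm behind it (robot.grip_point_offset is the distance from the TCP to the grasp point, in m); z points along the fingers, y is the line along which they close (so a half turn about z gives the same grasp; the last joint's range is limited). The gripper opens to 93 mm and grips with 3 to 60 N. Pads are 15 mm wide; open, the fingers measure 128 mm over their backs; the gripper's body (75 mm by 188 mm) begins 65 mm behind the grasp point.
Start: joints at [-1.256, 0.13, 1.488, -0, 1.523, -0.085], TCP at [0.234, -0.553, 0.219] pointing down, gripper open.
Joint ranges: [-2.96, 2.96], [-0.89, 2.26], [0.02, 2.5], [-1.34, 4.48], [0, 2.73], [-2.66, 2.66]. Speed limits (rad/s): [2.39, 2.39, 2.79, 3.14, 3.14, 3.14].

### API

Orientations are given as a rotation vector (axis times angle).
In Python, from plant import robot, read_camera, job gives the robot as it stands.
- The arm moves only by the shell command python3 -m inch 'ROWS' [FORCE]. ROWS is JSON, one flat list of numbers, 5 for each row, row after row: the shift along the world's x, y, z in mm, then the turn about the world's z in degrees, then the opening in per cent of the stroke, from 0 (shut) to 100 (fully open). In form: [dx, dy, dz, yaw, hand, dx, dy, dz, yaw, hand, ...]. A call has 1 to 10 rows; each row is the pose to reach, as a shift and turn from the pose commanded when the call began; what a row does not reach only later rows make up. A row lasts 1/12 s, in which the tool goes at most 41.7 mm and 7.16 degrees, less where a joint would pass 70% of its speed; a pose out of reach is approached as far as the arm can. A call with a gripper value outside its range is refused whole. The fingers move at their own pace and stop on an object; FORCE is the grip in N (left out, the last holds). Time passes only in rows, so rows that repeat a pose let the fingers close. It gives the time, the measured TCP pose, the force, the opening and the grip force at its end, in the units of the state.
- robot.read_state(): the state, without advancing time (a new reading comes with each control period).
- read_camera(name): name is "scene" or "top" or "wrist"; returns a dict with "image" (420x560x3 uint8, blue, green, red), "K" (3x3 intrinsics, pixels), "extrinsics" (4x4, takes a point from world to camera coordinates); the wrist camera has in their place "mount" (4x4, takes a point from camera to tool coordinates, whose origin is the TCP and whose axes are the flange's). Camera axes: x right, y down, z forward; pixel columns grow to the right and rows downward; lengths in m; the calibration is good to about 2 mm. A picture is of the moment at which its call begins: read the wrist's pose just before it. There is no depth.
- job.close_job(): hands the job in; it is judged then, once.
The state is a dict: "t": time; "q": joint angles; "dq": joint speeds; "joint_torque": joint torques, N m; "tool_pos": TCP position; "orientation": TCP orientation; "force": force on the tool from outside, world axes, zero at the start; "wrist_torque": the same for the moment, N m; "opening": finger opening in m; "gripper_force": force on a finger pad.
Only numpy, scipy, OpenCV 4.12 (cv2) and the standard library are available. Lean on these libraries where they do the work, as an engineer would, in place of code of your own. Each camera call takes 0.05 s, during which the arm holds its last target. There are 200 camera calls.

## Working session

There is one attempt and no reset: what is moved stays moved. The work goes in short steps, Python scripts to look and compute and a shell command to move; the robot and the scene stay as the last step left them, time stands still between calls to the robot, and variables do not carry over. Pictures are saved under pics/ and viewed, at most 12 in all, crops included, and the job is handed in when it is done.

```bash
mkdir -p pics; cat > h.py <<'E'
import numpy as np, cv2
from plant import robot, read_camera, job
from scipy.spatial.transform import Rotation as R
def cam(name):
    s=robot.read_state(); c=read_camera(name)
    if name=="wrist":
        T=np.eye(4);T[:3,:3]=R.from_rotvec(s["orientation"]).as_matrix();T[:3,3]=s["tool_pos"]
        c["extrinsics"]=np.linalg.inv(T@c["mount"])
    return c
def ray(c,u,v,z):
    E=c["extrinsics"];d=E[:3,:3].T@np.linalg.solve(c["K"],[u,v,1.]);o=-E[:3,:3].T@E[:3,3]
    return o+d*(z-o[2])/d[2]
def proj(c,p):
    q=c["K"]@(c["extrinsics"]@np.r_[p,1])[:3];return q[:2]/q[2]
E
python3 - <<'E'
from h import *
import pickle
d={n:cam(n) for n in("top","scene")}
pickle.dump(d,open("c.pkl","wb"))
for n in d: cv2.imwrite(f"pics/{n}0.png",cv2.resize(d[n]["image"],(800,600))); print(n,d[n]["extrinsics"].round(3),d[n]["K"])
print(robot.read_state())
E
```

```text
top [[ 0.004 -1.    -0.012 -0.008]
 [-0.982 -0.002 -0.187  0.522]
 [ 0.187  0.012 -0.982  1.44 ]
 [ 0.     0.     0.     1.   ]] [[446.64337419   0.         279.606058  ]
 [  0.         446.64337419 209.31147269]
 [  0.           0.           1.        ]]
scene [[-0.664 -0.747  0.02   0.315]
 [-0.472  0.398 -0.787  0.313]
 [ 0.58  -0.532 -0.617  0.853]
 [ 0.     0.     0.     1.   ]] [[403.07603064   0.         277.82907039]
 [  0.         403.07603064 208.92290422]
 [  0.           0.           1.        ]]
{'t': 0.1, 'q': array([-1.25638946e+00,  1.31080213e-01,  1.48913396e+00, -2.88041611e-06,
        1.52298326e+00, -8.53910220e-02]), 'dq': array([-0.00038311,  0.0005436 , -0.0022975 , -0.00091818, -0.00088942,
       -0.00047091]), 'joint_torque': array([ 1.75919788e-03, -5.61343074e+01, -4.93094623e+01,  7.71756750e-02,
        2.91418796e-02, -8.46135254e-05]), 'tool_pos': array([ 0.23341153, -0.55220506,  0.21771558]), 'orientation': array([-3.07747076e+00, -6.23510658e-01,  2.92359769e-04]), 'force': array([ 0.48739321, -0.96963994,  0.5248322 ]), 'wrist_torque': array([0.02694305, 0.0649704 , 0.0266656 ]), 'gripper_force': 0.0, 'opening': 0.09272332896623191}
```

View pics/top0.png

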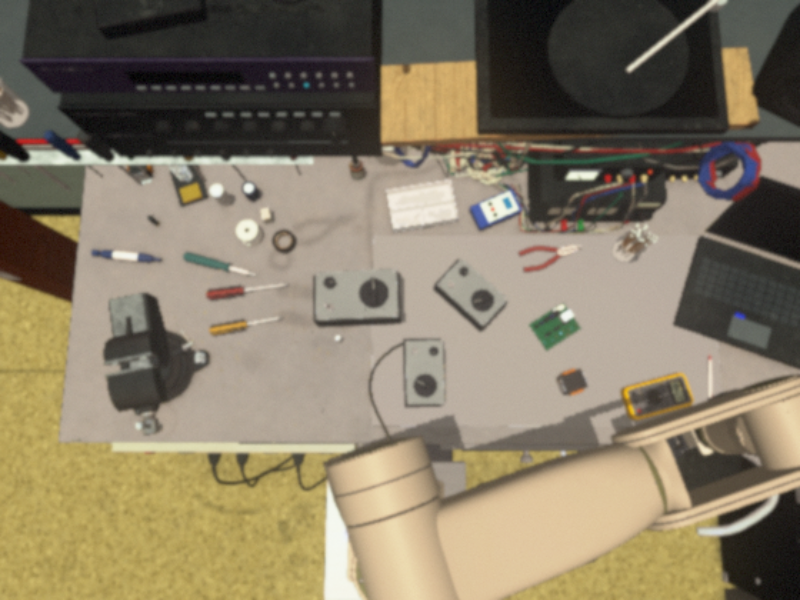

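View pics/scene0.png

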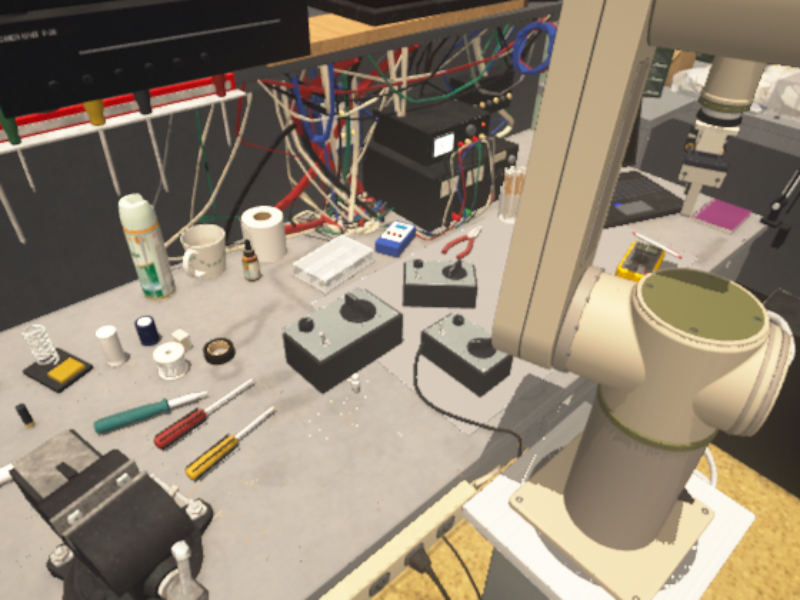

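Three look-alike boxes in the top view (800x600): A (358,296), B (470,293) and C (424,372). A is the largest, and the adapter stands beside it at (338,338). I'll confirm A in a crop and measure it.

```bash
python3 - <<'E'
from h import *
import pickle
d=pickle.load(open("c.pkl","rb"));c=d["top"]
im=c["image"][170:260,205:365]
s=d["scene"]["image"][190:280,190:350]
cv2.imwrite("pics/crop.png",np.vstack([cv2.resize(im,None,fx=3.3,fy=3.3,interpolation=2),cv2.resize(s,None,fx=3.3,fy=3.3,interpolation=2)]))
g=cv2.cvtColor(c["image"],cv2.COLOR_BGR2HSV)
def cnt(c):
    b=c["image"].astype(int); 
    m=((b[...,1]-b[...,2]>=2)&(b.max(2)>90)&(b.max(2)-b.min(2)<45)).astype(np.uint8)
    m=cv2.morphologyEx(m,cv2.MORPH_OPEN,np.ones((3,3)))
    return cv2.findContours(m,0,2)[0]
for n in d:
  for k in cnt(d[n]):
    if cv2.contourArea(k)>300:
        r=cv2.minAreaRect(k);print(n,cv2.contourArea(k),r[0]); 
        P=np.array([ray(d[n],*p,.077) for p in cv2.boxPoints(r)]);print(P.round(3).tolist(),np.linalg.norm(np.diff(P[:3],axis=0),axis=1), P.mean(0))
E
```

```text
top 410.5 (235.2664031982422, 375.6094055175781)
[[-0.069, 0.147, 0.077], [0.068, 0.147, 0.077], [0.067, 0.105, 0.077], [-0.069, 0.106, 0.077]] [0.13689082 0.04232192] [-0.00057242  0.12626585  0.077     ]
top 313.0 (524.1500244140625, 232.0500030517578)
[[0.436, -0.746, 0.077], [0.479, -0.764, 0.077], [0.451, -0.845, 0.077], [0.408, -0.826, 0.077]] [0.04670803 0.08569416] [ 0.44354459 -0.79497602  0.077     ]
top 398.0 (349.94732666015625, 144.56040954589844)
[[0.745, -0.189, 0.077], [0.791, -0.265, 0.077], [0.732, -0.296, 0.077], [0.687, -0.221, 0.077]] [0.08860944 0.06642024] [ 0.73864661 -0.24281079  0.077     ]
top 2286.5 (78.5, 124.0)
[[0.882, 0.959, 0.077], [0.881, 0.415, 0.077], [0.744, 0.408, 0.077], [0.744, 0.942, 0.077]] [0.54370728 0.13700131] [0.81274961 0.68107968 0.077     ]
```

View pics/crop.png

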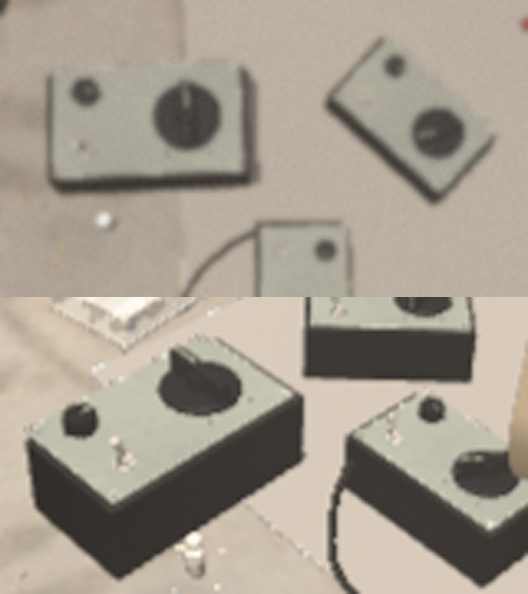

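The crop confirms box A: large dial at crop (187,116), white line pointing up (world +x), small knob (86,92), toggle (84,147). The dial looks to be in stop 5 (about 150°). Next I'll work out the box pose.

```bash
python3 - <<'E'
from h import *
import pickle
d=pickle.load(open("c.pkl","rb"));t=d["top"];s=d["scene"]
T=lambda x,y:(205+x/3.3-.35,170+y/3.3-.35)
S=lambda x,y:(190+x/3.3-.35,190+(y-297)/3.3-.35)
def tri(a,b):
    P=[t["K"]@t["extrinsics"][:3],s["K"]@s["extrinsics"][:3]]
    X=cv2.triangulatePoints(P[0],P[1],np.array(a).reshape(2,1),np.array(b).reshape(2,1));return (X[:3]/X[3]).ravel()
# top crop vs scene crop: scene near corner=(120,507) is box +x,+y = top BL; right corner (302,397)= top BR; left (28,435)=TL; TR (205,338)
C={}
for n,a,b in(("BL",(52,180),(120,507)),("BR",(247,176),(302,397)),("TL",(50,74),(28,435)),("TR",(243,68),(205,338))):
    print(n,tri(T(*a),S(*b)).round(4), ray(t,*T(*a),.077).round(4)); C[n]=ray(t,*T(*a),.077)
print("skirt",ray(t,*T(187,116),.083),ray(s,*S(200,388),.083))
print("small",ray(t,*T(86,92),.093)); print("toggle",tri(T(82,147),S(115,442)))
x=(C["TL"]+C["BL"]-C["TR"]-C["BR"])/2;y=(C["BL"]+C["BR"]-C["TL"]-C["TR"])/2
print(np.linalg.norm(x),np.linalg.norm(y),np.degrees([np.arctan2(x[1],x[0]),np.arctan2(y[1],y[0])]),sum(C.values())/4)
w=ray(t,*T(187,84),.103);print("line tip",w)
E
```

```text
BL [0.4651 0.1832 0.0761] [0.4671 0.1852 0.077 ]
BR [ 0.4717 -0.0073  0.0739] [ 0.4715 -0.0072  0.077 ]
TL [0.5738 0.1897 0.0766] [0.5743 0.1903 0.077 ]
TR [ 0.5841 -0.0008  0.0715] [ 0.5807 -0.0028  0.077 ]
skirt [0.53048839 0.05234558 0.083     ] [0.5253704  0.05546518 0.083     ]
small [0.55248312 0.15178533 0.093     ]
toggle [0.49766534 0.15508111 0.09997637]
0.19281200907711168 0.10836178775135345 [  91.59561056 -177.48771139] [0.52340342 0.09138282 0.077     ]
line tip [0.55844928 0.05162877 0.103     ]
```

```bash
python3 -m inch '[40,0,20,0,54,80,20,20,0,54,110,55,20,0,54,130,95,20,0,54,145,135,20,0,54,160,175,20,0,54,175,215,20,0,54,190,255,20,0,54,205,295,20,0,54,215,335,20,0,54]'; python3 -m inch '[10,40,0,0,54,20,80,0,0,54,30,120,0,0,54,40,160,0,0,54,50,200,0,0,54,60,240,0,0,54,70,265,0,0,54,78,268,0,0,54,78,268,0,0,54,78,268,0,0,54]'
python3 - <<'E'
from h import *
import pickle
c=cam("wrist");pickle.dump(c,open("w.pkl","wb"))
cv2.imwrite("pics/w1.png",c["image"]);s=robot.read_state();print(s["tool_pos"],s["q"],s["t"],s["opening"])
for n,p in dict(dial=(.527,.052,.083),tog=(.4977,.155,.1)).items():print(n,proj(c,p))
E
```

```text
t: 0.93
tool_pos: [0.4442, -0.2318, 0.2382]
orientation: [-3.079, -0.624, 0.0]
force: [1.1, 0.6, 1.1]
opening: 0.05
gripper_force: 0.0
t: 1.77
tool_pos: [0.5217, 0.0337, 0.2381]
orientation: [3.079, 0.625, -0.002]
force: [0.3, -0.8, -0.1]
opening: 0.0503
gripper_force: 0.0
[0.52151649 0.03312157 0.23816854] [-3.43266127e-02 -8.64143345e-02  1.67276055e+00 -5.28756410e-04
  1.55643035e+00  1.13719785e+00] 1.8167 0.050436153730010515
dial [263.52009317 184.22866036]
tog [134.08488173 171.92849295]
```

View pics/w1.png

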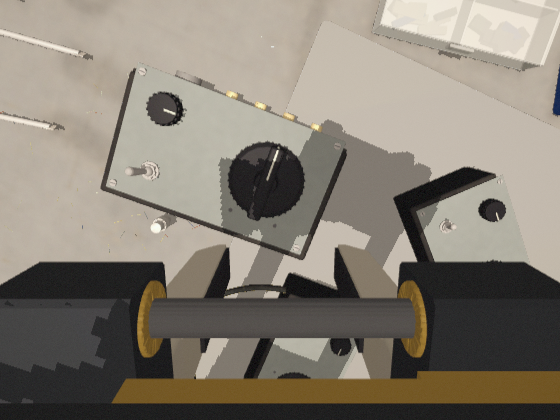

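The close view shows the skirt centre at about (267,180), the white line end at (277,150), the toggle tip at (129,172) with its nut at (150,171), and the small knob at (165,109).

```bash
python3 - <<'E'
from h import *
import pickle
c=pickle.load(open("w.pkl","rb"))
P=lambda u,v,z:ray(c,u,v,z).round(4)
print("skirt",P(267,180,.083)); a=P(278,149,.103);b=P(253,216,.103);print("bar",a,b,(a+b)/2,np.linalg.norm(a-b),np.degrees(np.arctan2(*(a-b)[[1,0]])))
print("tip",P(129,172,.106),"nut",P(150,171,.08),"knob",P(165,109,.093))
K=[P(136,67,.077),P(345,151,.077),P(302,257,.077),P(104,188,.077)];print(K,np.mean(K,0));x=K[0]-K[1];print(np.degrees(np.arctan2(x[1],x[0])))
E
```

```text
skirt [0.5317 0.0506 0.083 ]
bar [0.5618 0.0526 0.103 ] [0.502  0.0503 0.103 ] [0.5319  0.05145 0.103  ] 0.059844214423785326 2.20259816176581
tip [0.4977 0.1569 0.106 ] nut [0.4983 0.1487 0.08  ] knob [0.5548 0.1495 0.093 ]
[array([0.5759, 0.1872, 0.077 ]), array([ 0.5812, -0.0028,  0.077 ]), array([ 0.4758, -0.0079,  0.077 ]), array([0.4667, 0.1829, 0.077 ])] [0.5249  0.08985 0.077  ]
91.59783634344883
```

```bash
python3 -m inch '[8,17,-25,0,54,8,17,-55,0,54,8,17,-85,0,54,8,17,-105,0,54,8,17,-110,0,54,8,17,-110,0,54]'
python3 -c "
from h import *
s=robot.read_state();print(s['tool_pos'],np.degrees(s['q'][5]),s['force'])"
```

```text
t: 2.32
tool_pos: [0.5282, 0.0497, 0.1268]
orientation: [-3.079, -0.621, 0.006]
force: [-0.7, 0.2, 0.4]
opening: 0.0501
gripper_force: 0.0
[0.5281898  0.04968702 0.12681418] 67.05439754620275 [-0.6991393   0.18879636  0.43975614]
```

```bash
python3 -m inch '[2,1,-15,0,54,2,1,-30,0,54,2,1,-36,0,54,2,1,-36,0,54,2,1,-36,7,54,2,1,-36,14,54,2,1,-36,21,54,2,1,-36,28,54,2,1,-36,35,54,2,1,-36,40,54]'
python3 -m inch '[0,0,0,4,54,0,0,0,8,54,0,0,0,12,54,0,0,0,16,54,0,0,0,20,54,0,0,0,24,54,0,0,0,28,54,0,0,0,28,54]'
python3 - <<'E'
from h import *
s=robot.read_state();print(s['tool_pos'],np.degrees(s['q'][[0,5]]),s['force'],s['wrist_torque'])
c=cam("wrist");cv2.imwrite("pics/w2.png",c["image"])
E
```

```text
t: 3.15
tool_pos: [0.5332, 0.0521, 0.0949]
orientation: [2.674, 1.647, 0.004]
force: [0.7, 4.7, -0.8]
opening: 0.0502
gripper_force: 2.6
t: 3.82
tool_pos: [0.533, 0.0524, 0.0947]
orientation: [2.2, 2.241, 0.004]
force: [-0.6, 2.5, 2.2]
opening: 0.0502
gripper_force: 1.1
[0.53297055 0.05237122 0.09473134] [ 0.08961273 -1.00368981] [-0.56732078  2.46893839  2.20408295] [ 0.39833152  0.05207707 -0.0870336 ]
```

View pics/w2.png

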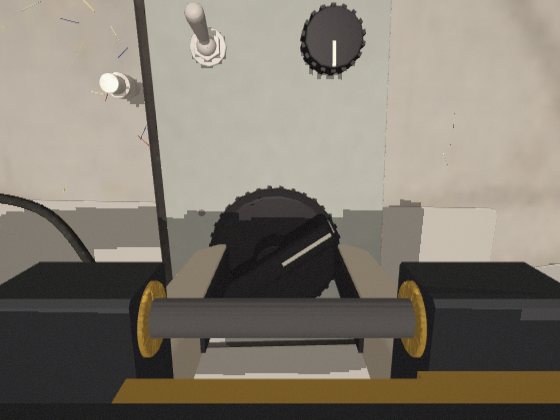

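The wrist view shows the bar pushed round one click: its line runs from (285,265) to (330,235), about 32° ahead of the fingers. The couple push works, so I'll continue to the stop.

```bash
python3 -m inch '[-2,-1,-3,5,54,-2,-1,-3,11,54,-2,-1,-3,17,54,-2,-1,-3,23,54,-2,-1,-3,29,54,-2,-1,-3,35,54,-2,-1,-3,41,54,-2,-1,-3,47,54,-2,-1,-3,53,54,-2,-1,-3,59,54]'
python3 -m inch '[0,0,0,6,54,0,0,0,12,54,0,0,0,18,54,0,0,0,24,54,0,0,0,30,54,0,0,0,35,54,0,0,0,40,54,0,0,0,45,54,0,0,0,50,54,0,0,0,50,54]'
python3 - <<'E'
from h import *
s=robot.read_state();print(s['tool_pos'],np.degrees(s['q'][[0,5]]),s['force'],s['wrist_torque'])
E
```

```text
t: 4.7
tool_pos: [0.5306, 0.0506, 0.0908]
orientation: [0.812, 3.033, -0.0]
force: [-0.5, 0.2, -0.7]
opening: 0.05
gripper_force: 0.8
t: 5.53
tool_pos: [0.5306, 0.0507, 0.0907]
orientation: [-0.545, 3.093, -0.001]
force: [0.0, -0.9, 0.0]
opening: 0.0498
gripper_force: 0.0
[0.5306175  0.05069017 0.09071793] [-3.52184331e-02 -1.10016007e+02] [ 0.03009155 -0.91973963  0.04251464] [ 0.0962444  -0.15121233  0.02132043]
```

```bash
python3 -m inch '[0,0,0,3,54,0,0,0,6,54,0,0,0,8,54,0,0,0,9,54,0,0,0,10,54,0,0,0,10,54,0,0,0,10,54]'
python3 - <<'E'
from h import *
s=robot.read_state();print(s['tool_pos'],np.degrees(s['q'][[0,5]]),s['force'],s['wrist_torque'])
c=cam("wrist");cv2.imwrite("pics/w3.png",c["image"])
E
```

```text
t: 6.12
tool_pos: [0.5301, 0.051, 0.0899]
orientation: [-0.808, 3.036, -0.0]
force: [-0.1, 0.1, 1.0]
opening: 0.0502
gripper_force: 0.1
[0.53007889 0.05099468 0.08989721] [-1.61293852e-02 -1.19805589e+02] [-0.117181    0.13133894  0.96921673] [ 0.1161858  -0.10105234  0.01006558]
```

View pics/w3.png

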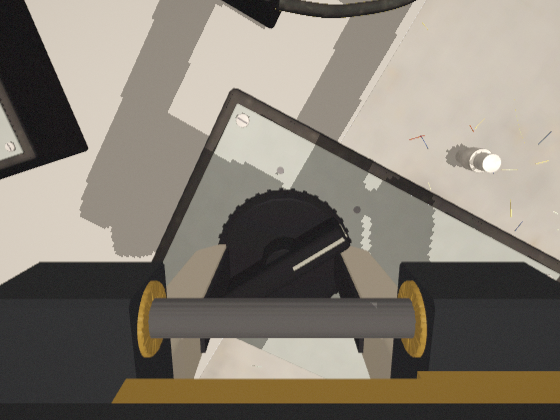

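The wrist view shows the bar 32° ahead of the fingers (line (295,268)–(345,238)). That puts it at 152° in the world, 60° from the box's x, so q=0: at the stop. Now turn back clockwise.

```bash
python3 -m inch '[0,0,0,-7,54,0,0,0,-14,54,0,0,0,-21,54,0,0,0,-28,54,0,0,0,-35,54,0,0,0,-42,54,0,0,0,-49,54,0,0,0,-56,54,0,0,0,-63,54,0,0,0,-70,54]'
python3 -m inch '[0,0,0,-7,54,0,0,0,-14,54,0,0,0,-21,54,0,0,0,-27,54,0,0,0,-32,54,0,0,0,-36,54,0,0,0,-40,54,0,0,0,-44,54,0,0,0,-48,54,0,0,0,-52,54]'
python3 -m inch '[0,0,0,-4,54,0,0,0,-8,54,0,0,0,-12,54,0,0,0,-16,54,0,0,0,-20,54,0,0,0,-24,54,0,0,0,-28,54,0,0,0,-32,54,0,0,0,-36,54,0,0,0,-40,54]'
python3 -m inch '[0,0,0,-4,54,0,0,0,-8,54,0,0,0,-12,54,0,0,0,-16,54,0,0,0,-20,54,0,0,0,-24,54,0,0,0,-28,54,0,0,0,-28,54]'
python3 - <<'E'
from h import *
s=robot.read_state();print(s['tool_pos'],np.degrees(s['q'][[0,5]]),s['force'],s['wrist_torque'])
c=cam("wrist");cv2.imwrite("pics/w4.png",c["image"])
E
```

```text
t: 7.0
tool_pos: [0.5298, 0.0511, 0.0896]
orientation: [-1.088, -2.947, 0.0]
force: [0.2, 0.2, -0.1]
opening: 0.0504
gripper_force: 0.0
t: 7.83
tool_pos: [0.53, 0.0517, 0.0896]
orientation: [-2.266, -2.175, -0.001]
force: [0.9, 3.4, 0.2]
opening: 0.0507
gripper_force: 1.7
t: 8.67
tool_pos: [0.5299, 0.0512, 0.0896]
orientation: [-2.874, -1.269, 0.0]
force: [0.5, -1.0, 0.6]
opening: 0.0503
gripper_force: 0.5
t: 9.33
tool_pos: [0.5297, 0.051, 0.0895]
orientation: [3.095, 0.536, -0.001]
force: [0.6, -0.4, 0.4]
opening: 0.0501
gripper_force: 0.0
[0.52971771 0.05104221 0.08953223] [-1.24805681e-02  7.03349547e+01] [ 0.60581605 -0.43451918  0.41216618] [-0.02032897  0.04854858  0.04282884]
```

View pics/w4.png

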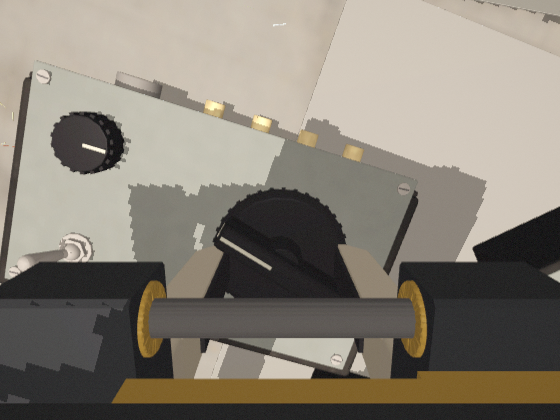

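The view shows the bar line from (222,240) to (270,270), about 78° in the world, midway through the third click as expected. I'll push the rest, 43° more.

```bash
python3 -m inch '[0,0,0,-4,54,0,0,0,-8,54,0,0,0,-12,54,0,0,0,-16,54,0,0,0,-20,54,0,0,0,-24,54,0,0,0,-28,54,0,0,0,-32,54,0,0,0,-36,54,0,0,0,-39,54]'
python3 -m inch '[0,0,0,-3,54,0,0,0,-4,54,0,0,0,-4,54,0,0,0,4,54,0,0,0,11,54,0,0,0,18,54,0,0,0,25,54,0,0,0,25,54,0,0,0,25,54,0,0,0,25,54]'
python3 - <<'E'
from h import *
s=robot.read_state();print(s['tool_pos'],np.degrees(s['q'][[0,5]]),s['force'],s['wrist_torque'])
c=cam("wrist");cv2.imwrite("pics/w5.png",c["image"])
E
```

```text
t: 10.22
tool_pos: [0.5299, 0.0511, 0.0896]
orientation: [-3.098, 0.523, -0.0]
force: [0.2, -0.3, 0.6]
opening: 0.0501
gripper_force: 0.0
t: 11.05
tool_pos: [0.5299, 0.0511, 0.0896]
orientation: [-3.138, -0.157, -0.0]
force: [-0.2, 0.2, 0.2]
opening: 0.0503
gripper_force: 0.0
[0.52993264 0.05107405 0.08962721] [-1.38426059e-02  8.42610412e+01] [-0.19120361  0.17991442  0.2073895 ] [0.02051834 0.00741099 0.03285395]
```

View pics/w5.png

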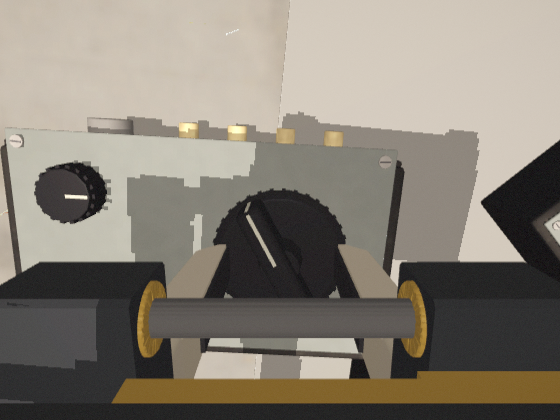

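The bar line runs (272,265)–(250,212), about 29–32° in the world. That is the fourth click, clear of the fingers. I'll lift, shut the fingers and go beyond the toggle.

```bash
python3 -m inch '[0,0,35,0,54,0,0,70,0,54,0,0,85,7,30,-8,30,85,14,0,-16,60,85,21,0,-24,90,85,28,0,-32,115,85,35,0,-32,130,85,42,0,-32,130,85,49,0,-32,130,85,56,0]'
python3 -m inch '[0,0,0,7,0,0,0,0,14,0,0,0,0,21,0,0,0,0,28,0,0,0,-25,28,0,0,0,-50,28,0,0,0,-50,28,0]'
python3 - <<'E'
from h import *
s=robot.read_state();print(s['tool_pos'],np.degrees(s['q'][[0,5]]),s['force'],s['opening'])
c=cam("wrist");cv2.imwrite("pics/w6.png",c["image"])
print(proj(c,s['tool_pos']),proj(c,(.4977,.157,.106)))
E
```

```text
t: 11.93
tool_pos: [0.4976, 0.1823, 0.1747]
orientation: [-2.689, -1.624, -0.0]
force: [0.7, -0.5, -0.3]
opening: 0.0025
gripper_force: 0.0
t: 12.52
tool_pos: [0.4947, 0.1802, 0.1196]
orientation: [-2.223, -2.215, 0.01]
force: [-0.9, -0.7, -2.3]
opening: 0.0002
gripper_force: 0.0
[0.49472668 0.18023649 0.1196127 ] [14.43786739 14.63788093] [-0.92463245 -0.66143952 -2.28718899] 0.00017680186362508212
[279.19011649 260.82653739] [285.36334777 292.37597054]
```

View pics/w6.png

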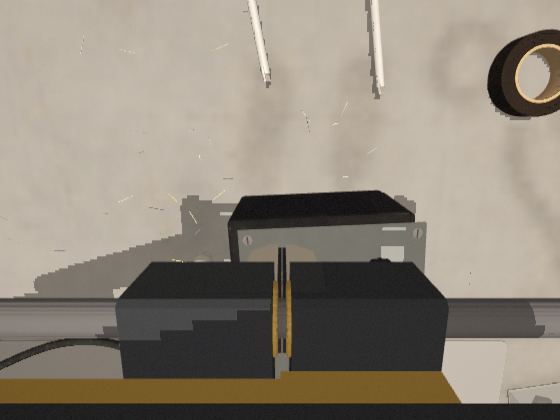

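The shut fingers (at (282,262)) hide the toggle, but the box's end edge is visible just ahead at y≈195–235 and the path is clear. I'll lower and push gently.

```bash
python3 -m inch '[3,0,-10,0,0,3,0,-20,0,0,3,0,-23,0,0,3,0,-23,0,0,3,0,-23,0,0]'
python3 -m inch '[0,-4,0,0,0,0,-8,0,0,0,0,-12,0,0,0,0,-14,0,0,0,0,-14,0,0,0]'
```

```text
t: 12.98
tool_pos: [0.501, 0.1811, 0.1018]
orientation: [-2.223, -2.219, -0.0]
force: [0.4, -0.0, 0.2]
opening: 0.0003
gripper_force: 0.0
t: 13.4
tool_pos: [0.5014, 0.1668, 0.1023]
orientation: [2.223, 2.219, 0.002]
force: [0.3, 1.4, 1.4]
opening: 0.0003
gripper_force: 0.8
```

```bash
python3 -m inch '[-2,-3,-3,0,0,-2,-6,-3,0,0,-2,-9,-3,0,0,-2,-12,-3,0,0,-2,-14,-3,0,0,-2,-15,-3,0,0,-2,-15,-3,0,0]'
python3 -m inch '[0,15,0,0,0,0,30,0,0,0,0,30,40,0,0,0,30,80,0,0,0,20,110,0,0,0,-20,120,0,0,0,-60,120,0,0,0,-70,120,0,0,0,-70,120,0,0,0,-70,120,0,0]'
python3 - <<'E'
from h import *
w=cam("wrist")["image"];c=cam("scene");s=c["image"]
cv2.imwrite("pics/w7.png",np.hstack([cv2.resize(s[190:290,190:350],(480,300),interpolation=2)]))
cv2.imwrite("pics/w8.png",w)
E
```

```text
t: 13.98
tool_pos: [0.4977, 0.1539, 0.0981]
orientation: [-2.22, -2.217, -0.002]
force: [-2.6, 12.0, -0.7]
opening: 0.0005
gripper_force: 5.7
t: 14.82
tool_pos: [0.4987, 0.0816, 0.2182]
orientation: [-2.225, -2.217, 0.001]
force: [0.5, 1.0, -0.9]
opening: 0.0002
gripper_force: 0.0
```

View pics/w8.png

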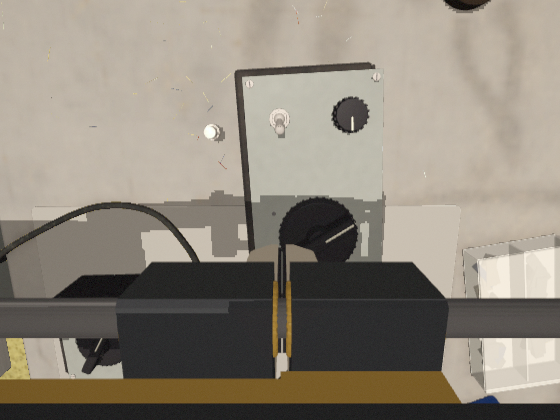

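View pics/w7.png

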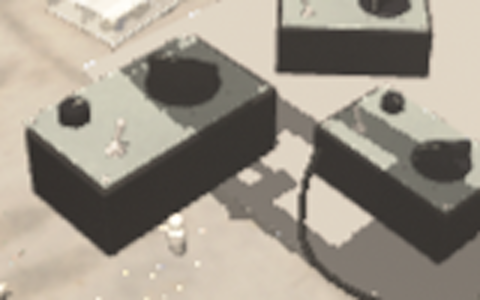

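The wrist view shows the toggle bat (280,129) below its nut (280,119), leaning towards the dial. The dial line (326,240)–(353,226) is at about 30°, stop 4. The small dial and box look undisturbed, and the arm is clear.

```bash
python3 -c "
from h import *
print(job.close_job())"
```

```text
the job is handed in; nothing more can be done
None
```

I pushed the large dial back to its end stop, then clockwise four clicks, flipped the toggle towards it, and handed the job in at about 15 s. The last camera views showed the dial in stop 4, the toggle over, and the box and small dial apparently undisturbed. The hand-in returned no verdict.

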